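# Make up two cooling-repair kits at a laptop repair bench

## Robot

A 6-joint arm with a two-finger parallel gripper is mounted at the origin on the work surface. World frame = base frame: x ahead of the robot, y to its left, z up, the work surface at z = 0. Lengths are in mm, angles in rad, forces in N, time in s.
With the tool pointing down it reaches from about 400 to 825 mm from the base axis. Payload 7 kg.
Tool frame: the origin (TCP) lies midway between the tips of the shut fingers; the grasp point (between the pads) lies 19 mm behind it (grip_depth is the distance from the TCP to the grasp point, in mm); z points along the fingers, y is the line along which they close (so a half turn about z gives the same grasp; the last joint's range is limited). The gripper opens to 88 mm and grips with 3 to 60 N. Pads are 19 mm wide; open, the fingers measure 130 mm over their backs; the gripper's body (78 mm by 193 mm) begins 47 mm behind the grasp point.
Start: joints at [-0.942, 0.359, 0.012, 0, -1.224, -0.288], TCP at [225.586, -636.165, 194.661] pointing down, gripper open.
Joint ranges: [-3.07, 3.07], [-1.43, 2.12], [-1.02, 1.25], [-3.03, 1.67], [-3.05, -0], [-3.03, 3.03]. Speed limits (rad/s): [2.39, 2.39, 3.01, 3.14, 3.14, 3.14].

## Interface

Orientations are given as a unit quaternion [w, x, y, z].
In Python, from station import * gives the robot as it stands.
- The arm moves only by the tool servo_tool, never from a script. Its argument "motion" is a list of rows, each a list of 6 numbers: the shift along the tool's x, y, z in cm, then the turn, a rotation vector about the tool's x, y, z in degrees. In form: [[tx, ty, tz, rx, ry, rz], ...]. A call has 1 to 10 rows; each row shifts and turns the commanded pose from where the row before left it, along the tool's axes as they then stand; what a row does not reach is not made up. A row lasts 1/10 s, in which the tool goes at most 50 mm and 8.59 degrees, less where a joint would pass 70% of its speed; a pose out of reach is approached as far as the arm can. A call with a gripper value outside its range is refused whole. "fingers" is the finger opening in cm, from 0 to 8.76, set as the call begins (left out, the last holds). The fingers move at their own pace and stop on an object; "squeeze" is the grip in N (left out, the last holds). Time passes only in rows, so rows that do not move let the fingers close. It gives the time, the measured TCP pose, the force, the opening and the grip force at its end, in the units of the state.
- state(): the state, without advancing time (a new reading comes with each control period).
- read_camera(name): name is "side" or "top"; returns a dict with "img" (480x640x3 uint8, red, green, blue), "intrinsics" (3x3 intrinsics, pixels), "view" (4x4, takes a point from world to camera coordinates). Camera axes: x right, y up, looking along -z (the intrinsics and any distortion apply to the point x, -y, -z); pixel columns grow to the right and rows downward; lengths in mm; the calibration is good to about 2 mm. A picture is of the moment at which its call begins. There is no depth.
- job_done(): hands the job in; it is judged then, once.
The state is a dict: "t": time; "joint_pos": joint angles; "dq": joint speeds; "tau": joint torques, N m; "tool_pos": TCP position; "orientation": TCP orientation; "contact_force": force on the tool from outside, world axes, zero at the start; "moment": the same for the moment, N m; "grip_width": finger opening in mm; "finger_force": force on a finger pad.
Only numpy, scipy, OpenCV 4.12 (cv2) and the standard library are available. Lean on these libraries where they do the work, as an engineer would, in place of code of your own. Each camera call takes 0.05 s, during which the arm holds its last target. There are 200 camera calls.

## Task

Make up the two cooling-repair kits from the loose stock on the bench: the three-cell tray gets the large fan, the long heat sink and the screw jar, and the two-cell tray gets the small fan and the short heat sink. Put one part in each cell (any cell of the right tray), set flat on the cell's floor, wholly inside the cell and the same way up as you found it. Leave the reel of tape where it lies.

Things in the scene. Friction and masses are not known exactly. Their poses are not given: they have to be found in the camera images.
- fan_large: the larger of two square black cooling fans with a grey round hub, loose, lying flat: 60 x 60 mm, 25 mm thick. Origin at the centre of its underside; z up, x and y square to its sides.
- fan_small: the smaller square black cooling fan with a grey round hub, loose, lying flat: 40 x 40 mm, 20 mm thick. Origin at the centre of its underside; z up, x and y square to its sides.
- heatsink_long: the longer of two bare aluminium finned heat sinks, loose, fins up: 64 mm long (its x), 32 mm wide (its y), 30 mm tall; six fins run along x. Origin at the centre of its underside, z up. Grip it across the 32 mm width.
- heatsink_short: the shorter bare aluminium finned heat sink, loose, fins up: 40 mm long (its x), 28 mm wide (its y), 22 mm tall; five fins run along x. Origin at the centre of its underside, z up. Grip it across the 28 mm width.
- screw_jar: small closed round jar of clear plastic (looks greyish) with a white-rimmed, grey-topped lid, loose, upright: 56 mm diameter from bottom to top, 42 mm tall. Origin at the centre of its underside, z up.
- tray_three: the larger kit tray, grey plastic, fixed to the bench: 92 mm (its x) by 268 mm (its y), with three square cells in a row along y, each 84 x 84 mm inside, cell centres at y = -88, 0 and +88 mm, x = 0. Floor 3 mm thick; walls and dividers 4 mm thick, their tops 9 mm above the bench (6 mm above the floor). Origin at the centre of its underside, z up.
- tray_two: the smaller kit tray, grey plastic, fixed to the bench: 72 mm (its x) by 140 mm (its y), with two square cells in a row along y, each 64 x 64 mm inside, cell centres at y = -34 and +34 mm, x = 0. Floor 3 mm thick; walls and divider 4 mm thick, their tops 9 mm above the bench (6 mm above the floor). Origin at the centre of its underside, z up.
- tape_reel: an amber reel of tape lying flat, loose, not wanted in any kit: a ring of 52 mm outer and 38 mm inner diameter, 18 mm tall, lying among the stock. Origin at the centre of its underside. Leave it.
Things that resemble listed ones, but are neither listed nor needed, are in the scene too. Leave any pink look-alike of the fan_large alone.

How it is judged:
By the outcome, as a careful person would: the job done as asked, in the order asked, and still so for the second after the job is handed in, with the robot touching nothing.
It also fails if it takes over 120 s, if anything falls off the work surface, if the arm or the gripper's body presses on something with over 40 N, if the wrist force passes 120 N, or if a joint passes its speed limit or range.

## Working session

There is one attempt and no reset: what is moved stays moved. The work goes in short steps, Python scripts to look and compute and a tool call to move; the robot and the scene stay as the last step left them, time stands still between calls to the robot, and variables do not carry over. Pictures are saved under pics/ and viewed, at most 14 in all, crops included, and the job is handed in when it is done.

Besides the shell and the picture viewer there is one more tool, called after "Emit:" as name(argument=value, ...) on one line, values as JSON. servo_tool: Moves the arm, as the interface text tells. Its arguments: {"type":"object","properties":{"motion":{"type":"array"},"fingers":{"type":"number"},"squeeze":{"type":"number"}},"required":["motion"]}

```bash
mkdir -p pics; ls; python3 - <<'E'
from station import *
import cv2
for n in("top","side"):
    c=read_camera(n); cv2.imwrite(f"pics/{n}0.png",c["img"][:,:,::-1]); print(n,c["intrinsics"],c["view"],[k for k in c])
print(state())
E
```

```text
pics
top [[563.90680793   0.         316.61783873]
 [  0.         563.90680793 235.82320694]
 [  0.           0.           1.        ]] [[ 1.29095711e-02 -9.99816439e-01  1.41574014e-02 -7.87547571e+00]
 [ 9.97106129e-01  1.39328162e-02  7.47344929e-02 -4.51510205e+02]
 [-7.49180270e-02  1.31516414e-02  9.97102965e-01 -1.05263531e+03]
 [ 0.00000000e+00  0.00000000e+00  0.00000000e+00  1.00000000e+00]] ['img', 'intrinsics', 'view']
side [[490.23829161   0.         328.14983968]
 [  0.         490.23829161 238.58516167]
 [  0.           0.           1.        ]] [[-8.34549417e-01 -5.50796572e-01 -1.22640681e-02  4.01805995e+02]
 [ 4.26330774e-01 -6.59742278e-01  6.18855554e-01 -2.19948491e+02]
 [-3.48954642e-01  5.11236992e-01  7.85409062e-01 -8.70726401e+02]
 [ 0.00000000e+00  0.00000000e+00  0.00000000e+00  1.00000000e+00]] ['img', 'intrinsics', 'view']
{'t': 0.1, 'joint_pos': array([-9.41907624e-01,  3.59343443e-01,  1.11550312e-02, -2.93714161e-04,
       -1.22408227e+00, -2.88123268e-01]), 'dq': array([-4.22014825e-06, -4.13430673e-03,  1.96212099e-03,  4.54196408e-03,
        2.22414242e-04, -1.25737348e-03]), 'tau': array([-7.21953729e-04, -5.84164131e+01,  2.93750381e+01,  7.01531768e+00,
        1.01910697e-02, -5.89268257e-05]), 'tool_pos': array([ 225.41440541, -635.74590297,  193.8028294 ]), 'orientation': array([-2.02461197e-04, -1.69510208e-01,  9.85528146e-01,  7.22153080e-04]), 'contact_force': array([ 0.75430316, -0.08836569, -0.06320243]), 'moment': array([0.05929654, 0.00650298, 0.01275395]), 'finger_force': 0.0, 'grip_width': 87.72511962762921}
```

View pics/top0.png

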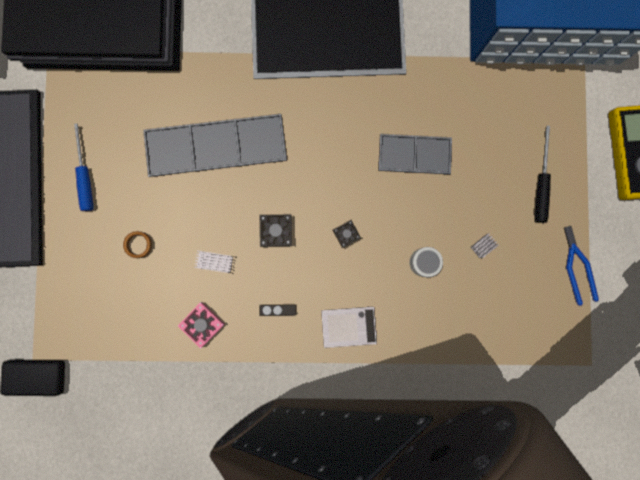

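View pics/side0.png

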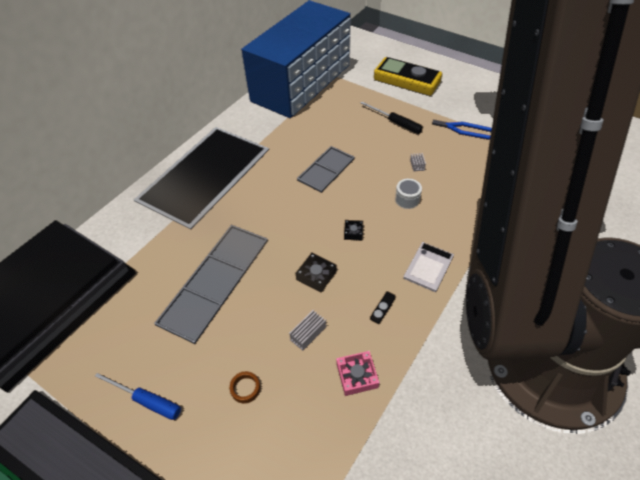

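The top view shows:
- tray_three at (216,145) and tray_two at (415,154)
- black fans at (277,230), large, and (347,234), small
- heat sinks at (216,262), long, and (484,246), short
- jar at (427,262) and reel at (138,245)

There are two candidates for fan_large: (277,230), which is black, and (201,325), which is pink. The black one fits the description, and the pink one is the look-alike to leave. I'll measure and confirm this in an enlarged crop.

```bash
cat > h.py <<'E'
import numpy as np, cv2
from station import *
def ray(c,px,z):
    K,V=c["intrinsics"],c["view"]; px=np.atleast_2d(px).astype(float)
    d=np.c_[(px[:,0]-K[0,2])/K[0,0],-(px[:,1]-K[1,2])/K[1,1],-np.ones(len(px))]@V[:3,:3]
    o=-V[:3,:3].T@V[:3,3]
    return o+d*((z-o[2])/d[:,2])[:,None]
def proj(c,P):
    q=np.atleast_2d(P)@c["view"][:3,:3].T+c["view"][:3,3];K=c["intrinsics"]
    return np.c_[K[0,2]-K[0,0]*q[:,0]/q[:,2],K[1,2]+K[1,1]*q[:,1]/q[:,2]]
def seg(c,x0,y0,x1,y1,s=90):
    im=c["img"][y0:y1,x0:x1]; im=cv2.resize(im,None,fx=4,fy=4,interpolation=cv2.INTER_CUBIC)
    hsv=cv2.cvtColor(im,cv2.COLOR_RGB2HSV)
    m=((hsv[...,1]<s)|(hsv[...,2]<70)).astype(np.uint8)
    m=cv2.morphologyEx(m,cv2.MORPH_CLOSE,np.ones((9,9)))
    k=max(cv2.findContours(m,cv2.RETR_EXTERNAL,cv2.CHAIN_APPROX_NONE)[0],key=cv2.contourArea)
    return (k[:,0,:]+.5)/4-.5+[x0,y0]
def rect(c,box,z,s=90):
    p=ray(c,seg(c,*box,s),z)[:,:2].astype(np.float32)
    (cx,cy),(w,h),a=cv2.minAreaRect(p)
    if w<h: w,h,a=h,w,a+90
    return np.round([cx,cy,w,h,(a+90)%180-90],1)   # a: world angle of the long side
E
python3 - <<'E'
from h import *
c=read_camera("top")
B=dict(tray3=((135,105,300,185),9),tray2=((368,125,463,183),9),fanL=((250,202,304,258),25),fanS=((325,212,368,256),20),hsL=((185,242,248,283),30),hsS=((464,227,505,267),22),jar=((402,238,452,286),42),reel=((112,225,162,265),18))
for n,(b,z) in B.items():
    print(n,rect(c,b,z,60 if n[:2]=='hs' else 90))
im=c["img"][200:350,110:310,::-1]; a=cv2.resize(im,None,fx=4,fy=4,interpolation=cv2.INTER_CUBIC)
cv2.imwrite("pics/crop1.png",a)
print(c["img"][246,484],c["img"][246,470],c["img"][262,216])
E
```

```text
tray3 [626.4 192.9 318.8 156.5 -89. ]
tray2 [ 615.  -190.9  185.8  113.5  -89.1]
fanL [462.   74.1 105.4 101.4   0.8]
fanS [456.7 -57.5  83.3  81.2   0.7]
hsL [400.  190.5  71.2  36.6  81.5]
hsS [ 436.9 -319.7   46.6   32.3  -50.5]
jar [ 405.  -205.7   93.6   88.4  -89.3]
reel [430.4 337.5  95.   75.1 -89.2]
[139 131 132] [147 128 104] [210 203 201]
```

View pics/crop1.png

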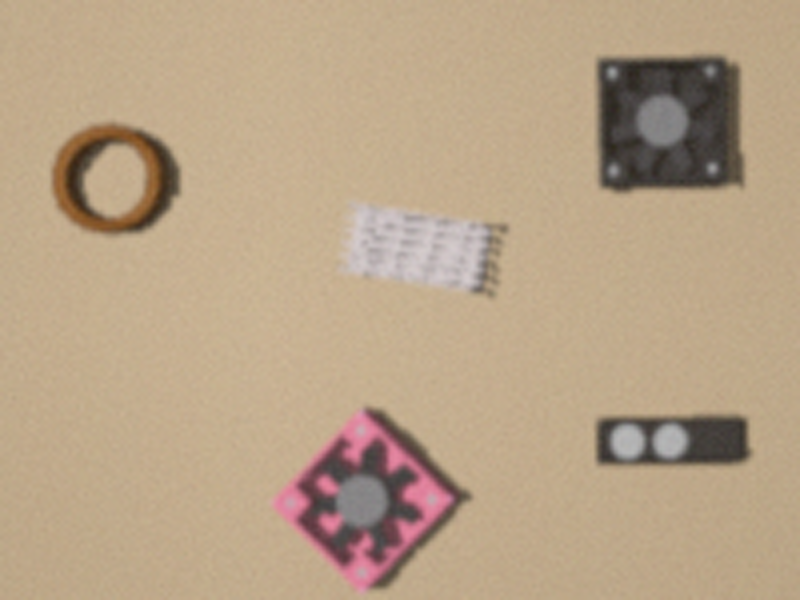

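The crop confirms it: the black fan at (277,230) is fan_large, pink is at (201,325), and the long heat sink at (216,262) has its fins up. The mask was too loose, so I'll tighten it.

```bash
sed -i 's/<70)/<v)/; s/s=90)/s=30,v=60)/; s/\*box,s)/*box,s,v)/; s/z,s=90/z,s=30,v=60/' h.py
python3 - <<'E'
from h import *
c=read_camera("top")
hsv=cv2.cvtColor(c["img"],cv2.COLOR_RGB2HSV)
for p in [(240,200),(290,240),(265,230),(216,262),(484,246),(427,262),(442,262),(216,145),(170,150),(450,240)]: print(p,hsv[p[1],p[0]])
B=dict(tray3=((135,105,300,185),9),tray2=((368,125,463,183),9),fanL=((250,202,304,258),25),fanS=((325,212,368,256),20),hsL=((185,242,248,283),30),hsS=((464,227,505,267),22),jar=((402,238,452,286),42))
for s,v in((30,60),(50,75)):
  for n,(b,z) in B.items(): print(s,n,rect(c,b,z,s,v).tolist())
E
grep -n def h.py
```

```text
(240, 200) [ 16  72 192]
(290, 240) [26 28 63]
(265, 230) [19 40 71]
(216, 262) [177  11 209]
(484, 246) [171  18 143]
(427, 262) [120   2 117]
(442, 262) [ 25  16 176]
(216, 145) [120   8 129]
(170, 150) [ 30   6 129]
(450, 240) [ 17  76 171]
30 tray3 [625.7, 197.1, 268.0, 92.7, -82.2]
30 tray2 [614.5, -190.2, 139.9, 72.2, 87.6]
30 fanL [460.8, 75.7, 57.5, 56.4, -88.2]
30 fanS [456.1, -58.4, 37.6, 37.1, 29.3]
30 hsL [399.9, 188.7, 64.2, 31.4, 82.2]
30 hsS [436.8, -319.1, 42.8, 29.7, -50.9]
30 jar [404.1, -205.0, 59.7, 55.1, -78.0]
50 tray3 [625.8, 197.1, 269.7, 94.3, -82.3]
50 tray2 [614.6, -190.2, 141.2, 73.8, 87.8]
50 fanL [460.2, 75.3, 60.2, 59.7, -88.1]
50 fanS [455.7, -58.5, 39.6, 38.7, 28.9]
50 hsL [400.1, 190.3, 69.3, 34.1, 81.9]
50 hsS [436.8, -319.4, 45.2, 31.4, -50.9]
50 jar [404.5, -204.3, 62.2, 57.0, 89.8]
3:def ray(c,px,z):
8:def proj(c,P):
11:def seg(c,x0,y0,x1,y1,s=30,v=60):
18:def rect(c,box,z,s=30,v=60):
```

Sizes match the given ones to 1–2 mm. The plan is to grip with the TCP about 10 mm above each part's underside, so the fingertips stay above the tray walls when placing. The fingers will close along the tray's x.

```bash
cat >> h.py <<'E'
from scipy.spatial.transform import Rotation as Ro
def go(x,y,z,ya):
    """tool-frame shift (cm) and turn about tool z (deg) to TCP x,y,z with closing line at world angle ya"""
    s=state(); R=Ro.from_quat(np.roll(s["orientation"],-1)).as_matrix()
    d=R.T@(np.array([x,y,z])-s["tool_pos"])/10
    a=np.degrees(np.arctan2(R[1,1],R[0,1])); t=(a-ya+90)%180-90
    print("shift",d.round(2),"turn",round(t,1),"ya",a.round(1),"t",s["t"].round(1),"q1,q6",s["joint_pos"][[0,5]].round(2),"tilt",np.degrees(np.arccos(-R[2,2])).round(2),"width",round(s["grip_width"],1))
E
python3 -c "
from h import *
go(460.5,75.5,100,1.9)"
```

```text
Traceback (most recent call last):
  File "h.py", line 29, in go
    print("shift",d.round(2),"turn",round(t,1),"ya",a.round(1),"t",s["t"].round(1),"q1,q6",s["joint_pos"][[0,5]].round(2),"tilt",np.degrees(np.arccos(-R[2,2])).round(2),"width",round(s["grip_width"],1))
                                                                   ^^^^^^^^^^^^
AttributeError: 'float' object has no attribute 'round'
```

```bash
sed -i 's/s\["t"\].round(1)/round(s["t"],1)/' h.py
python3 -c "
from h import *
go(460.5,75.5,100,1.9)"
```

```text
shift [-45.93  59.18   9.46] turn -72.4 ya 109.5 t 0.2 q1,q6 [-0.94 -0.29] tilt 0.06 width 87.7
```

Emit:
servo_tool(motion=[[-2.3,2.96,0,0,0,0],[-2.3,2.96,0,0,0,0],[-2.3,2.96,0,0,0,0],[-2.3,2.96,0,0,0,0],[-2.3,2.96,0,0,0,0],[-2.3,2.96,0,0,0,0],[-2.3,2.96,0,0,0,0],[-2.3,2.96,0,0,0,0],[-2.3,2.96,0,0,0,0],[-2.3,2.96,0,0,0,0]], fingers=8.7, squeeze=15)

```text
t: 1.2
tool_pos: [343.6, -278.9, 194.8]
orientation: [0.0, -0.169, 0.986, -0.0]
contact_force: [1.2, 0.1, 1.1]
grip_width: 86.6
finger_force: 0.0
```

Emit:
servo_tool(motion=[[-2.3,2.96,0,0,0,0],[-2.3,2.96,0,0,0,0],[-2.3,2.96,0,0,0,0],[-2.3,2.96,0,0,0,0],[-2.3,2.96,0,0,0,0],[-2.3,2.96,0,0,0,0],[-2.3,2.96,0,0,0,0],[-2.3,2.96,0,0,0,0],[-2.3,2.96,0,0,0,0],[-2.3,2.96,0,0,0,0]])

```text
t: 2.2
tool_pos: [461.4, 77.2, 194.8]
orientation: [0.0, -0.17, 0.985, 0.0]
contact_force: [1.1, -0.7, 0.7]
grip_width: 86.8
finger_force: 0.0
```

Emit:
servo_tool(motion=[[0,0,1,0,0,-8],[0,0,1,0,0,-8],[0,0,1,0,0,-8],[0,0,1,0,0,-8],[0,0,1,0,0,-8],[0,0,1,0,0,-8],[0,0,1,0,0,-8],[0,0,1,0,0,-8],[0,0,1,0,0,-8],[0,0,0,0,0,0]])

```text
t: 3.2
tool_pos: [460.3, 75.1, 103.5]
orientation: [0.001, 0.717, -0.697, -0.0]
contact_force: [0.1, 0.7, 0.2]
grip_width: 87.0
finger_force: 0.0
```

```bash
python3 - <<'E'
from h import *
go(460.5,75.5,10,1.9)
c=read_camera("side"); print(proj(c,[[460.5,75.5,25]]))
cv2.imwrite("pics/s1.png",cv2.resize(c["img"][150:350,200:440,::-1],None,fx=3,fy=3))
E
```

```text
shift [-0.05 -0.04  9.35] turn -0.3 ya -178.4 t 3.2 q1,q6 [ 0.59 -0.56] tilt 0.14 width 87.0
[[315.86058753 267.78342258]]
```

View pics/s1.png

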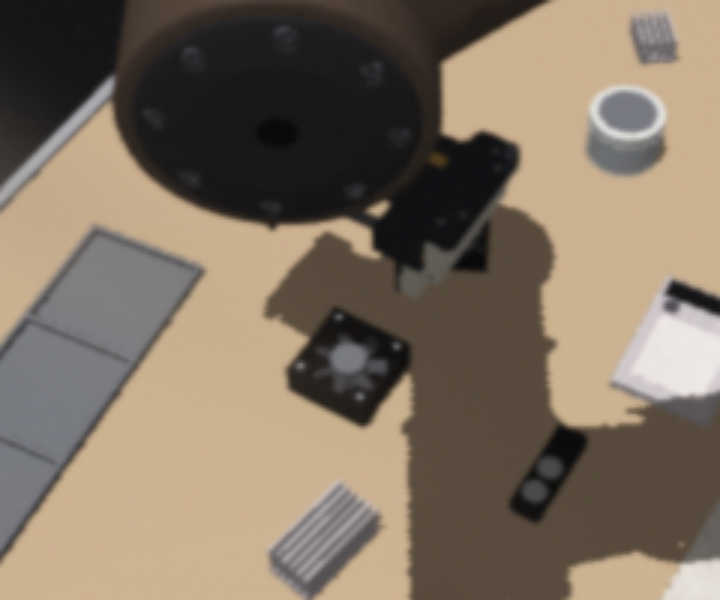

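```bash
python3 - <<'E'
from h import *
c=read_camera("side"); s=state(); p=s["tool_pos"];R=Ro.from_quat(np.roll(s["orientation"],-1)).as_matrix()
print("tool y",R[:,1].round(2))
for n,v in (("y",R[:,1]),("x",R[:,0])):
    for k in(-54,54): print(n,k,((proj(c,p+k*v)-[200,150])*3).round())
E
```

```text
tool y [-1.   -0.02  0.  ]
y -54 [[271. 244.]]
y 54 [[417. 316.]]
x -54 [[293. 340.]]
x 54 [[389. 222.]]
```

The fan's hub sits where it should (crop (348,358)), and the visible fingertip at (410,290) matches closing along world x. Next I descend and grip.

Emit:
servo_tool(motion=[[0,0,2.5,0,0,0],[0,0,2.5,0,0,0],[0,0,2.2,0,0,0],[0,0,1.2,0,0,0],[0,0,0.9,0,0,0],[0,0,0,0,0,0]])

```text
t: 3.9
tool_pos: [461.0, 75.4, 11.2]
orientation: [0.001, 0.716, -0.698, -0.0]
contact_force: [-0.5, 0.3, 0.3]
grip_width: 87.3
finger_force: 0.0
```

Emit:
servo_tool(motion=[[0,0,0,0,0,0],[0,0,0,0,0,0],[0,0,0,0,0,0],[0,0,0,0,0,0],[0,0,0,0,0,0],[0,0,0,0,0,0],[0,0,0,0,0,0],[0,0,0,0,0,0]], fingers=4.5)

```text
t: 4.7
tool_pos: [461.3, 75.5, 11.7]
orientation: [0.0, 0.716, -0.698, 0.0]
contact_force: [-0.4, 0.4, -0.1]
grip_width: 45.0
finger_force: 0.0
```

The opening reads 45 with no force, so the fan is not between the fingers. I'll look.

```bash
python3 - <<'E'
from h import *
c=read_camera("side"); t=read_camera("top"); p=state()["tool_pos"]
f=[300,440,180,320]
a=cv2.resize(c["img"][190:310,250:390,::-1],None,fx=3.5,fy=3.5)
b=cv2.resize(t["img"][180:300,210:350,::-1],(a.shape[1]*1,a.shape[0]))
a=np.vstack([a,b]); a=cv2.resize(a,None,fx=.7,fy=.7)
cv2.imwrite("pics/s2.png",a);print(a.shape,proj(c,p),proj(t,p))
E
```

```text
(588, 343, 3) [[315.74962895 271.43821073]] [[276.06088393 230.4002946 ]]
```

View pics/s2.png

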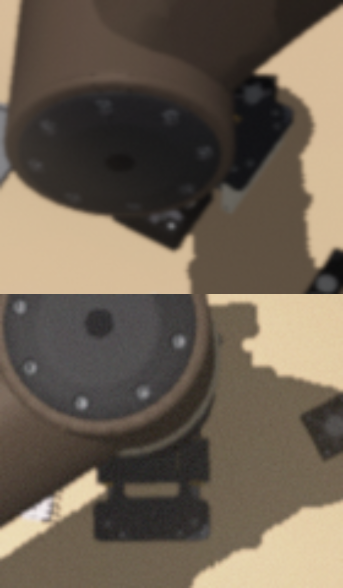

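```bash
python3 - <<'E'
from h import *
c=read_camera("side")
for z in(0,12,30,50,70,90): print(z,ray(c,[[345,275],[337,265]],z).round()[:,:2].tolist())
print(proj(c,[[438,75,12],[438,75,40],[438,75,70],[390,75,80],[365,75,80],[365,75,150],[365,36,80]]).round())
cv2.imwrite("pics/s3.png",cv2.resize(c["img"][210:310,270:400,::-1],None,fx=6,fy=6,interpolation=cv2.INTER_CUBIC))
E
```

```text
0 [[411.0, 44.0], [438.0, 32.0]]
12 [[407.0, 51.0], [434.0, 39.0]]
30 [[401.0, 62.0], [427.0, 50.0]]
50 [[394.0, 73.0], [419.0, 62.0]]
70 [[387.0, 85.0], [412.0, 74.0]]
90 [[380.0, 96.0], [404.0, 86.0]]
[[326. 276.]
 [325. 268.]
 [325. 259.]
 [347. 268.]
 [358. 274.]
 [360. 251.]
 [369. 259.]]
```

View pics/s3.png

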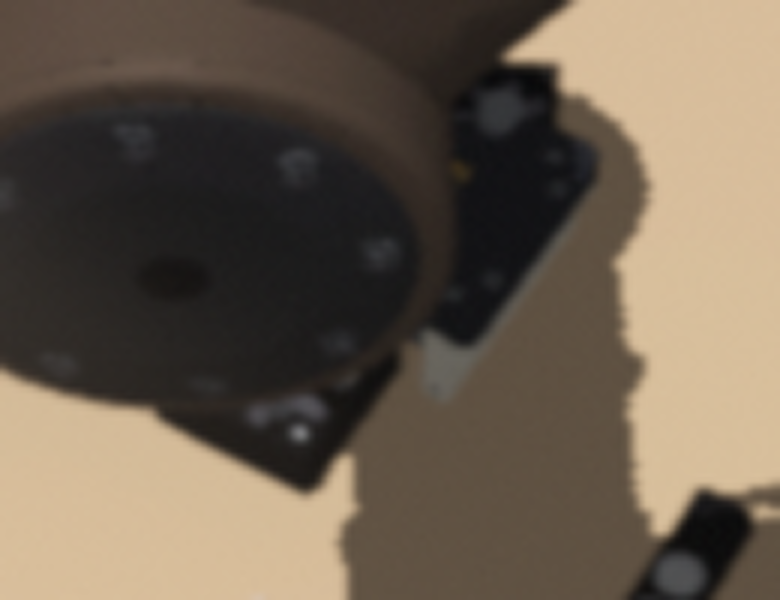

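No finger is visible, and the fan has not moved: its corner is still at (321,291). The fingers seem to have closed above it. I'll open and probe downward in small steps while watching the force.

Emit:
servo_tool(motion=[[0,0,0,0,0,0],[0,0,0,0,0,0],[0,0,0,0,0,0],[0,0,0,0,0,0],[0,0,0,0,0,0],[0,0,0,0,0,0],[0,0,0.3,0,0,0],[0,0,0.3,0,0,0],[0,0,0,0,0,0]], fingers=8.7)

```text
t: 5.75
tool_pos: [460.9, 75.3, 5.1]
orientation: [0.0, 0.716, -0.698, -0.0]
contact_force: [-0.0, -0.8, 0.4]
grip_width: 86.7
finger_force: 0.0
```

Emit:
servo_tool(motion=[[0,0,0,0,0,0],[0,0,0,0,0,0],[0,0,0,0,0,0],[0,0,0,0,0,0],[0,0,0,0,0,0],[0,0,0,0,0,0]], fingers=5.2)

```text
t: 6.35
tool_pos: [461.3, 75.5, 5.7]
orientation: [-0.0, 0.716, -0.698, 0.0]
contact_force: [0.5, 0.2, 0.0]
grip_width: 52.3
finger_force: 0.0
```

```bash
python3 - <<'E'
from h import *
c=read_camera("side"); t=read_camera("top")
for z in (60,80,110,140): print(z,ray(t,[[248.8,280.4],[295.7,280.4]],z).round().tolist(), ray(c,[[343.3,276.7],[370,236.7]],z).round().tolist())
cv2.imwrite("pics/t4.png",cv2.resize(t["img"][170:300,210:370,::-1],None,fx=4.5,fy=4.5,interpolation=cv2.INTER_CUBIC))
E
```

```text
60 [[366.0, 120.0, 60.0], [367.0, 36.0, 60.0]] [[391.0, 84.0, 60.0], [398.0, -26.0, 60.0]]
80 [[366.0, 118.0, 80.0], [367.0, 35.0, 80.0]] [[384.0, 95.0, 80.0], [391.0, -11.0, 80.0]]
110 [[366.0, 115.0, 110.0], [367.0, 34.0, 110.0]] [[374.0, 112.0, 110.0], [380.0, 10.0, 110.0]]
140 [[366.0, 112.0, 140.0], [367.0, 34.0, 140.0]] [[363.0, 130.0, 140.0], [369.0, 31.0, 140.0]]
```

View pics/t4.png

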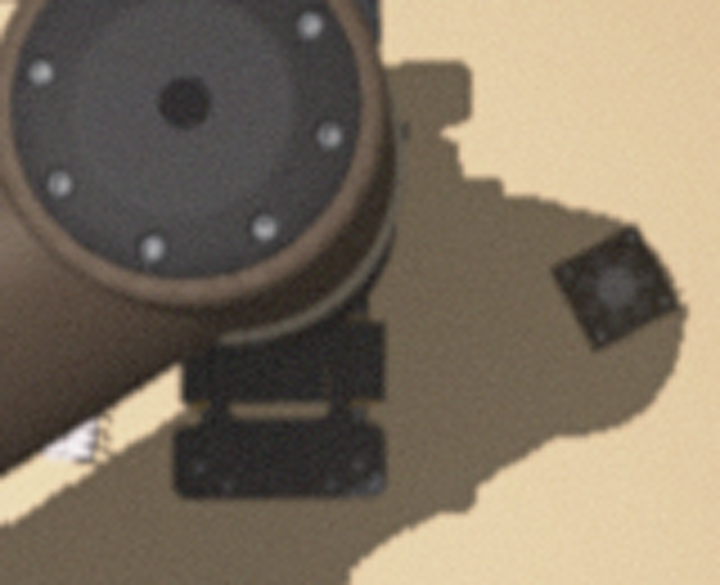

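Both views put the gripper laterally right, but it looks tens of mm higher than the reading suggests. I'll open and probe gently further down.

Emit:
servo_tool(motion=[[0,0,0,0,0,0],[0,0,0,0,0,0],[0,0,0,0,0,0],[0,0,0,0,0,0],[0,0,0,0,0,0],[0,0,0,0,0,0],[0,0,0.2,0,0,0],[0,0,0.2,0,0,0],[0,0,0,0,0,0]], fingers=8.7)

```text
t: 7.35
tool_pos: [461.0, 75.4, 1.3]
orientation: [0.0, 0.716, -0.698, -0.0]
contact_force: [-0.7, -0.3, -0.5]
grip_width: 86.9
finger_force: 0.0
```

Emit:
servo_tool(motion=[[0,0,0.1,0,0,0],[0,0,0.1,0,0,0],[0,0,0,0,0,0]])

```text
t: 7.65
tool_pos: [461.2, 75.5, -0.5]
orientation: [0.0, 0.716, -0.698, -0.0]
contact_force: [-0.2, -0.1, 0.7]
grip_width: 87.1
finger_force: 0.0
```

Emit:
servo_tool(motion=[[0,0,0.2,0,0,0],[0,0,0.2,0,0,0],[0,0,0,0,0,0]])

```text
t: 7.95
tool_pos: [461.0, 75.4, -4.7]
orientation: [0.0, 0.716, -0.698, -0.0]
contact_force: [0.1, -0.1, -0.4]
grip_width: 86.8
finger_force: 0.0
```

Emit:
servo_tool(motion=[[0,0,0.2,0,0,0],[0,0,0.2,0,0,0],[0,0,0,0,0,0]])

```text
t: 8.25
tool_pos: [461.1, 75.4, -8.7]
orientation: [0.0, 0.716, -0.698, -0.0]
contact_force: [0.4, 0.0, 0.2]
grip_width: 86.9
finger_force: 0.0
```

The reading is below the bench with no contact, so it really is offset. I'll keep probing for the bench.

Emit:
servo_tool(motion=[[0,0,0.2,0,0,0],[0,0,0.2,0,0,0],[0,0,0.2,0,0,0],[0,0,0,0,0,0]])

```text
t: 8.65
tool_pos: [461.0, 75.4, -14.7]
orientation: [0.0, 0.716, -0.698, -0.0]
contact_force: [-0.0, -0.3, 1.1]
grip_width: 86.7
finger_force: 0.0
```

Emit:
servo_tool(motion=[[0,0,0.2,0,0,0],[0,0,0.2,0,0,0],[0,0,0,0,0,0]])

```text
t: 8.95
tool_pos: [461.1, 75.5, -18.6]
orientation: [0.0, 0.716, -0.698, -0.0]
contact_force: [-0.5, 0.0, -0.7]
grip_width: 87.0
finger_force: 0.0
```

Emit:
servo_tool(motion=[[0,0,0.2,0,0,0],[0,0,0.2,0,0,0],[0,0,0,0,0,0]])

```text
t: 9.25
tool_pos: [461.1, 75.4, -22.6]
orientation: [0.0, 0.716, -0.698, -0.0]
contact_force: [0.2, 0.4, 0.9]
grip_width: 86.8
finger_force: 0.0
```

Emit:
servo_tool(motion=[[0,0,0.2,0,0,0],[0,0,0.2,0,0,0],[0,0,0,0,0,0]])

```text
t: 9.55
tool_pos: [461.1, 75.4, -26.6]
orientation: [0.0, 0.716, -0.698, -0.0]
contact_force: [0.4, -0.1, 0.5]
grip_width: 86.7
finger_force: 0.0
```

Emit:
servo_tool(motion=[[0,0,0.2,0,0,0],[0,0,0.1,0,0,0],[0,0,0,0,0,0]])

```text
t: 9.85
tool_pos: [461.1, 75.5, -29.5]
orientation: [0.0, 0.716, -0.698, -0.0]
contact_force: [-0.0, -0.6, -0.1]
grip_width: 87.3
finger_force: 0.0
```

```bash
python3 - <<'E'
from h import *
c=read_camera("side")
a=cv2.resize(c["img"][210:310,270:400,::-1],None,fx=6,fy=6,interpolation=cv2.INTER_CUBIC)
cv2.imwrite("pics/s5.png",a)
E
```

```text
(no output)
```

View pics/s5.png

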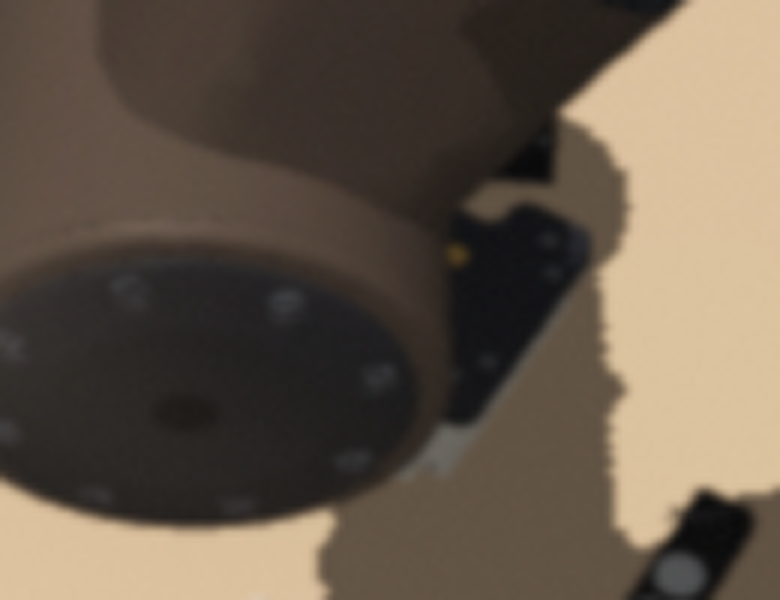

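The body's corner has dropped to (343,289), which fits a body underside of about 78 mm. That puts the real TCP near 12 mm, and the reading about 41 mm low. Now I close.

Emit:
servo_tool(motion=[[0,0,0,0,0,0],[0,0,0,0,0,0],[0,0,0,0,0,0],[0,0,0,0,0,0],[0,0,0,0,0,0],[0,0,0,0,0,0],[0,0,0,0,0,0]], fingers=4.5, squeeze=20)

```text
t: 10.6
tool_pos: [461.1, 75.5, -29.3]
orientation: [0.0, 0.716, -0.698, -0.0]
contact_force: [-1.5, 0.3, 1.2]
grip_width: 60.0
finger_force: 20.0
```

Gripped at 60.0 mm. Lifting now.

Emit:
servo_tool(motion=[[0,0,-1,0,0,0],[0,0,-1.5,0,0,0],[0,0,-1.5,0,0,0],[0,0,-1,0,0,0],[0,0,0,0,0,0]])

```text
t: 11.1
tool_pos: [462.4, 76.2, 22.3]
orientation: [-0.002, 0.717, -0.698, 0.0]
contact_force: [0.1, 0.2, -0.9]
grip_width: 59.8
finger_force: 20.0
```

```bash
python3 -c "
from h import *
go(637.7,109.9,20,7.8)"
```

```text
shift [ -2.9  -17.61   0.29] turn -6.3 ya -178.5 t 11.1 q1,q6 [ 0.59 -0.56] tilt 0.19 width 59.8
```

Emit:
servo_tool(motion=[[-0.4,-2.5,0,0,0,0],[-0.4,-2.5,0,0,0,0],[-0.4,-2.5,0,0,0,0],[-0.4,-2.5,0,0,0,0],[-0.4,-2.5,0,0,0,0],[-0.4,-2.5,0,0,0,0],[-0.5,-2.5,0,0,0,0],[0,0,0,0,0,-3.2],[0,0,0,0,0,-3.1],[0,0,0,0,0,0]])

```text
t: 12.1
tool_pos: [634.9, 108.9, 19.5]
orientation: [0.001, 0.754, -0.657, -0.0]
contact_force: [-0.6, 0.3, -1.0]
grip_width: 59.9
finger_force: 20.0
```

```bash
python3 - <<'E'
from h import *
go(637.7,109.9,-26,7.8)
c=read_camera("side"); t=read_camera("top")
a=cv2.resize(c["img"][160:360,140:340,::-1],None,fx=2.5,fy=2.5); b=cv2.resize(t["img"][80:220,130:310,::-1],(600,500))
cv2.imwrite("pics/s6.png",cv2.resize(np.hstack([a,b]),None,fx=.7,fy=.7))
E
```

```text
shift [-0.06 -0.29  4.55] turn 0.1 ya -172.1 t 12.1 q1,q6 [ 0.47 -0.33] tilt 0.1 width 59.9
```

View pics/s6.png

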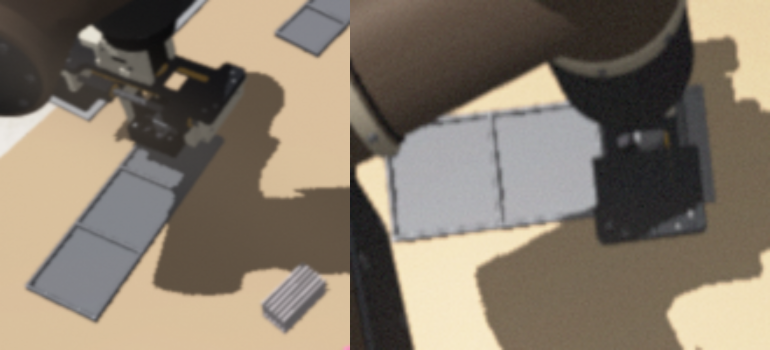

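The gripper is over the right-hand cell of tray_three, square with it. I lower it gently until it touches.

Emit:
servo_tool(motion=[[0,-0.3,1,0,0,0],[0,0,1.2,0,0,0],[0,0,1,0,0,0],[0,0,0.6,0,0,0],[0,0,0.4,0,0,0],[0,0,0.2,0,0,0],[0,0,0,0,0,0]])

```text
t: 12.9
tool_pos: [638.0, 109.4, -22.9]
orientation: [0.0, 0.754, -0.657, -0.0]
contact_force: [-3.1, -1.0, 2.3]
grip_width: 60.1
finger_force: 23.4
```

Emit:
servo_tool(motion=[[0,0,0.1,0,0,0],[0,0,0,0,0,0]])

```text
t: 13.1
tool_pos: [638.1, 109.4, -23.2]
orientation: [0.0, 0.754, -0.657, 0.0]
contact_force: [-6.2, -1.5, 9.1]
grip_width: 59.4
finger_force: 28.5
```

Contact comes about 3 mm earlier than expected. Most likely the fingertips are on the walls, with the fan hovering about 3 mm above the floor. I'll ease up a little, open and check.

Emit:
servo_tool(motion=[[0,0,-0.1,0,0,0],[0,0,0,0,0,0],[0,0,0,0,0,0],[0,0,0,0,0,0],[0,0,0,0,0,0]], fingers=6.8)

```text
t: 13.6
tool_pos: [639.0, 109.8, -23.0]
orientation: [-0.0, 0.754, -0.657, 0.0]
contact_force: [-1.4, 0.3, 4.3]
grip_width: 68.1
finger_force: 2.3
```

Emit:
servo_tool(motion=[[0,0,-0.5,0,0,0],[0,0,-1,0,0,0],[0,0,-2.5,0,0,0],[0,0,-2.5,0,0,0],[0,0,-2.5,0,0,0],[0,0,0,0,0,0]])

```text
t: 14.2
tool_pos: [641.0, 110.5, 71.4]
orientation: [-0.003, 0.754, -0.657, 0.002]
contact_force: [0.0, -0.1, 0.3]
grip_width: 68.0
finger_force: 0.0
```

```bash
python3 -c "
from h import *
go(400.2,189.5,65,172.1)"
```

```text
shift [-11.12  22.77   0.5 ] turn 15.8 ya -172.1 t 14.2 q1,q6 [ 0.47 -0.33] tilt 0.39 width 68.0
```

With the pads off the fan, 4 N upward still remains, so the fingertips were on the wall tops (9 mm). That fixes the height: real z ≈ reading + 32. From here I pick at a reading of about -20. Next is the long heat sink.

Emit:
servo_tool(motion=[[-1.11,2.28,0,0,0,0],[-1.11,2.28,0,0,0,0],[-1.11,2.28,0,0,0,0],[-1.11,2.28,0,0,0,0],[-1.11,2.28,0,0,0,0],[-1.11,2.28,0,0,0,0],[-1.11,2.28,0,0,0,0],[-1.11,2.28,0,0,0,0],[-1.11,2.28,0,0,0,0],[-1.11,2.28,0,0,0,0]], fingers=6.5)

```text
t: 15.2
tool_pos: [396.4, 188.7, 66.8]
orientation: [-0.0, 0.754, -0.657, -0.0]
contact_force: [-0.8, 0.6, 0.5]
grip_width: 64.7
finger_force: 0.0
```

Emit:
servo_tool(motion=[[0,0,1,0,0,7.9],[0,0,1,0,0,7.9],[0,0,1,0,0,0],[0,0,0,0,0,0],[0,0,0,0,0,0]])

```text
t: 15.7
tool_pos: [397.5, 188.3, 36.6]
orientation: [-0.0, -0.657, 0.754, -0.0]
contact_force: [0.4, 0.5, 0.0]
grip_width: 65.3
finger_force: 0.0
```

```bash
python3 - <<'E'
from h import *
go(400.2,189.5,-20,172.1)
c=read_camera("side"); t=read_camera("top")
print("hub",proj(c,[637.7,109.9,28]),proj(t,[637.7,109.9,28]))
a=cv2.resize(c["img"][200:380,160:360,::-1],(500,450)); b=cv2.resize(t["img"][90:300,130:310,::-1],(386,450))
cv2.imwrite("pics/s7.png",cv2.resize(np.hstack([a,b]),None,fx=.9,fy=.9))
E
```

```text
shift [-0.16 -0.26  5.66] turn 0.1 ya 172.2 t 15.7 q1,q6 [ 0.89 -1.03] tilt 0.04 width 65.3
hub [[235.77863969 240.15722127]] [[259.16266109 136.85780849]]
```

View pics/s7.png

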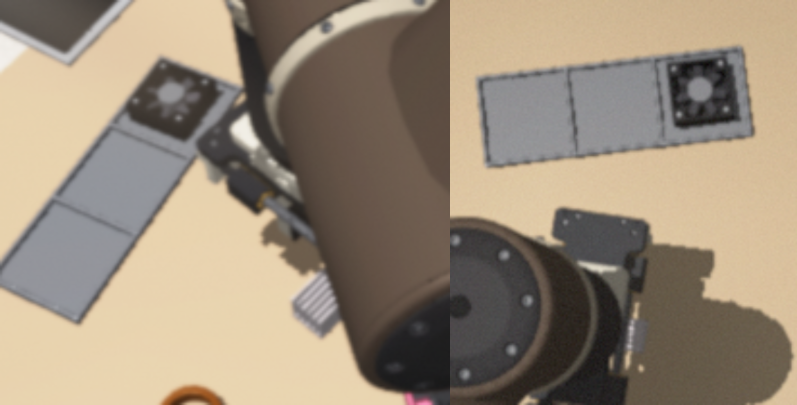

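The fan lies flat inside the right-hand cell: the hub at crop (697,90) in the top view is clear of all the walls. The gripper is over the heat sink at a good lateral position, so I descend.

Emit:
servo_tool(motion=[[-0.2,-0.25,1,0,0,0],[0,0,1.5,0,0,0],[0,0,1.5,0,0,0],[0,0,1,0,0,0],[0,0,0.5,0,0,0],[0,0,0,0,0,0]])

```text
t: 16.4
tool_pos: [399.9, 189.8, -19.0]
orientation: [-0.001, -0.656, 0.755, -0.0]
contact_force: [0.4, -0.3, -0.4]
grip_width: 64.9
finger_force: 0.0
```

Emit:
servo_tool(motion=[[0,0,0,0,0,0],[0,0,0,0,0,0],[0,0,0,0,0,0],[0,0,0,0,0,0],[0,0,0,0,0,0],[0,0,0,0,0,0]], fingers=2, squeeze=20)

```text
t: 17.0
tool_pos: [400.2, 190.2, -18.1]
orientation: [0.0, -0.656, 0.755, 0.0]
contact_force: [-2.0, -0.0, 3.2]
grip_width: 31.8
finger_force: 20.0
```

Emit:
servo_tool(motion=[[0,0,-1,0,0,0],[0,0,-1.5,0,0,0],[0,0,-2,0,0,0],[0,0,-1,0,0,0],[0,0,0,0,0,0]])

```text
t: 17.5
tool_pos: [401.0, 191.1, 38.2]
orientation: [0.002, -0.656, 0.755, 0.0]
contact_force: [0.7, 1.0, -0.5]
grip_width: 32.3
finger_force: 20.0
```

```bash
python3 -c "
from h import *
go(613.9,284.3,30,7.8)"
```

```text
shift [-12.18 -19.79   0.89] turn -15.8 ya 172.0 t 17.5 q1,q6 [ 0.89 -1.03] tilt 0.2 width 32.3
```

Gripped at 32 mm and lifted. Moving to the left cell.

Emit:
servo_tool(motion=[[-1.5,-2.47,0,0,0,0],[-1.5,-2.47,0,0,0,0],[-1.5,-2.47,0,0,0,0],[-1.5,-2.47,0,0,0,0],[-1.5,-2.47,0,0,0,0],[-1.5,-2.47,0,0,0,0],[-1.5,-2.47,0,0,0,0],[-1.6,-2.47,0,0,0,0],[0,0,0,0,0,-7.9],[0,0,0,0,0,-7.9]])

```text
t: 18.5
tool_pos: [612.6, 282.2, 34.4]
orientation: [0.001, 0.755, -0.655, -0.0]
contact_force: [-0.9, 0.7, -0.6]
grip_width: 31.6
finger_force: 20.0
```

Emit:
servo_tool(motion=[[0,0,0.5,0,0,0],[0,0,0.5,0,0,0]])

```text
t: 18.7
tool_pos: [612.1, 282.3, 25.3]
orientation: [0.001, 0.752, -0.659, -0.0]
contact_force: [-0.0, 0.1, -0.4]
grip_width: 31.7
finger_force: 20.0
```

```bash
python3 -c "
from h import *
go(613.9,284.3,-13,7.8)"
```

```text
shift [-0.18 -0.21  3.83] turn -0.2 ya -172.4 t 18.7 q1,q6 [ 0.72 -0.59] tilt 0.07 width 31.7
```

Emit:
servo_tool(motion=[[-0.2,-0.2,1,0,0,0],[0,0,1,0,0,0],[0,0,1,0,0,0],[0,0,0.5,0,0,0],[0,0,0.3,0,0,0],[0,0,0,0,0,0]])

```text
t: 19.3
tool_pos: [614.1, 284.7, -11.8]
orientation: [0.0, 0.754, -0.657, -0.0]
contact_force: [-0.5, -0.7, -1.2]
grip_width: 31.5
finger_force: 20.0
```

Emit:
servo_tool(motion=[[0,0,0.1,0,0,0],[0,0,0.1,0,0,0],[0,0,0,0,0,0]])

```text
t: 19.6
tool_pos: [614.4, 284.9, -13.1]
orientation: [-0.0, 0.754, -0.657, 0.0]
contact_force: [-0.9, 0.4, -0.6]
grip_width: 31.6
finger_force: 20.0
```

Emit:
servo_tool(motion=[[0,0,0.1,0,0,0],[0,0,0,0,0,0]])

```text
t: 19.8
tool_pos: [614.3, 284.8, -14.3]
orientation: [-0.0, 0.754, -0.657, -0.0]
contact_force: [0.0, 0.0, -1.2]
grip_width: 32.2
finger_force: 20.0
```

Emit:
servo_tool(motion=[[0,0,0.1,0,0,0],[0,0,0,0,0,0]])

```text
t: 20.0
tool_pos: [614.5, 284.9, -15.0]
orientation: [-0.0, 0.754, -0.657, 0.0]
contact_force: [-0.5, -0.0, 1.6]
grip_width: 31.8
finger_force: 20.0
```

Touchdown came at -15.0 as predicted. Release, lift, then on to the jar.

Emit:
servo_tool(motion=[[0,0,0,0,0,0],[0,0,0,0,0,0],[0,0,0,0,0,0],[0,0,-0.5,0,0,0],[0,0,-1.5,0,0,0],[0,0,-2.5,0,0,0],[0,0,-3,0,0,0],[0,0,0,0,0,0]], fingers=4.5)

```text
t: 20.8
tool_pos: [617.4, 286.7, 66.0]
orientation: [-0.004, 0.754, -0.657, 0.001]
contact_force: [1.1, 0.4, 0.1]
grip_width: 44.9
finger_force: 0.0
```

```bash
python3 -c "
from h import *
go(404.3,-204.6,60,7.8)"
```

```text
shift [45.74 27.85  0.22] turn 0.1 ya -172.1 t 20.8 q1,q6 [ 0.72 -0.58] tilt 0.49 width 44.9
```

Emit:
servo_tool(motion=[[3.2,1.98,0,0,0,0],[3.2,1.98,0,0,0,0],[3.2,1.98,0,0,0,0],[3.2,1.98,0,0,0,0],[3.2,1.98,0,0,0,0],[3.2,1.98,0,0,0,0],[3.2,1.98,0,0,0,0],[3.2,1.98,0,0,0,0],[3.2,1.98,0,0,0,0],[3.2,1.98,0,0,0,0]], fingers=8.7)

```text
t: 21.8
tool_pos: [461.5, -60.3, 60.8]
orientation: [-0.001, 0.754, -0.657, 0.001]
contact_force: [0.1, -0.5, -0.1]
grip_width: 87.3
finger_force: 0.0
```

Emit:
servo_tool(motion=[[3.2,1.98,0,0,0,0],[3.2,1.98,0,0,0,0],[3.2,1.98,0,0,0,0],[3.2,1.98,0,0,0,0],[0.9,0.1,0,0,0,0],[0,0,0,0,0,0],[0,0,0,0,0,0]])

```text
t: 22.5
tool_pos: [401.6, -205.7, 60.2]
orientation: [-0.0, 0.754, -0.657, 0.001]
contact_force: [0.6, 0.1, 0.7]
grip_width: 86.8
finger_force: 0.0
```

```bash
python3 - <<'E'
from h import *
go(404.3,-204.6,-18,7.8)
t=read_camera("top")
# hub/part check in tray from the clear top view
print("fanL",rect(t,(235,112,292,168),28,0,75),"hs",rect(t,(140,120,200,180),33,20,0))
cv2.imwrite("pics/t8.png",cv2.resize(t["img"][100:300,130:480,::-1],None,fx=2.2,fy=2.2,interpolation=cv2.INTER_CUBIC))
E
```

```text
shift [-0.08 -0.27  7.82] turn -0.0 ya -172.2 t 22.5 q1,q6 [-0.03  0.17] tilt 0.07 width 86.8
fanL [636.5 106.9  65.2  62.8   8.5] hs [609.5 269.6 106.2  89.7 -82.3]
```

View pics/t8.png

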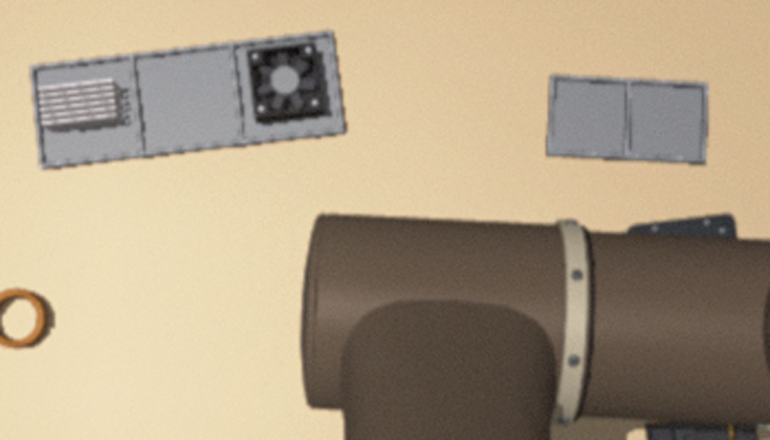

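The heat sink and fan both sit inside their cells; the heat sink's apparent left shift is about 8 mm of parallax. Next I lower onto the jar.

Emit:
servo_tool(motion=[[-0.1,-0.27,1,0,0,0],[0,0,2,0,0,0],[0,0,2,0,0,0],[0,0,1.5,0,0,0],[0,0,0.8,0,0,0],[0,0,0.5,0,0,0],[0,0,0,0,0,0]])

```text
t: 23.25
tool_pos: [403.4, -204.1, -18.8]
orientation: [0.0, 0.754, -0.657, -0.0]
contact_force: [0.4, -0.3, -0.2]
grip_width: 86.9
finger_force: 0.0
```

Emit:
servo_tool(motion=[[0,0,0,0,0,0],[0,0,0,0,0,0],[0,0,0,0,0,0],[0,0,0,0,0,0],[0,0,0,0,0,0],[0,0,0,0,0,0]], fingers=4.5, squeeze=20)

```text
t: 23.85
tool_pos: [403.6, -204.5, -18.0]
orientation: [-0.0, 0.754, -0.657, 0.0]
contact_force: [-0.9, 0.7, 4.7]
grip_width: 55.3
finger_force: 20.0
```

Emit:
servo_tool(motion=[[0,0,-1,0,0,0],[0,0,-1.5,0,0,0],[0,0,-2,0,0,0],[0,0,-2,0,0,0],[0,0,-1,0,0,0],[0,0,0,0,0,0]])

```text
t: 24.45
tool_pos: [404.6, -204.5, 58.2]
orientation: [-0.001, 0.754, -0.657, 0.001]
contact_force: [0.6, 0.8, -0.7]
grip_width: 55.7
finger_force: 20.0
```

```bash
python3 -c "
from h import *
go(625.8,197.1,57,7.8)"
```

```text
shift [-36.77 -27.38   0.18] turn 0.0 ya -172.2 t 24.4 q1,q6 [-0.03  0.17] tilt 0.19 width 55.7
```

Emit:
servo_tool(motion=[[-2.63,-1.95,0,0,0,0],[-2.63,-1.95,0,0,0,0],[-2.63,-1.95,0,0,0,0],[-2.63,-1.95,0,0,0,0],[-2.63,-1.95,0,0,0,0],[-2.63,-1.95,0,0,0,0],[-2.63,-1.95,0,0,0,0],[-2.63,-1.95,0,0,0,0],[-2.63,-1.95,0,0,0,0],[-2.63,-1.95,0,0,0,0]])

```text
t: 25.45
tool_pos: [560.6, 83.7, 55.3]
orientation: [0.001, 0.754, -0.657, -0.0]
contact_force: [0.5, -0.3, 0.1]
grip_width: 55.6
finger_force: 20.0
```

Emit:
servo_tool(motion=[[-2.63,-1.95,0,0,0,0],[-2.63,-1.95,0,0,0,0],[-2.63,-1.95,0,0,0,0],[-2.6,-2,0,0,0,0],[0,0,0,0,0,0],[0,0,0,0,0,0]])

```text
t: 26.05
tool_pos: [623.5, 197.4, 54.7]
orientation: [0.001, 0.754, -0.657, -0.001]
contact_force: [-1.1, 0.0, -0.8]
grip_width: 55.3
finger_force: 20.0
```

```bash
python3 -c "
from h import *
go(625.8,197.1,-13,7.8)"
```

```text
shift [ 0.06 -0.24  6.77] turn 0.1 ya -172.1 t 26.1 q1,q6 [ 0.6  -0.47] tilt 0.16 width 55.3
```

Emit:
servo_tool(motion=[[0.05,-0.24,1,0,0,0],[0,0,1.8,0,0,0],[0,0,1.8,0,0,0],[0,0,1.2,0,0,0],[0,0,0.7,0,0,0],[0,0,0.3,0,0,0],[0,0,0.1,0,0,0],[0,0,0,0,0,0]])

```text
t: 26.85
tool_pos: [627.2, 197.3, -11.8]
orientation: [-0.0, 0.754, -0.657, 0.0]
contact_force: [-0.4, 0.2, -0.1]
grip_width: 55.8
finger_force: 20.0
```

Emit:
servo_tool(motion=[[0,0,0.1,0,0,0],[0,0,0,0,0,0]])

```text
t: 27.05
tool_pos: [627.0, 197.3, -12.9]
orientation: [-0.0, 0.754, -0.657, 0.0]
contact_force: [0.2, 0.4, -0.5]
grip_width: 55.7
finger_force: 20.0
```

Emit:
servo_tool(motion=[[0,0,0.1,0,0,0],[0,0,0,0,0,0]])

```text
t: 27.25
tool_pos: [626.8, 197.1, -14.3]
orientation: [-0.0, 0.754, -0.657, -0.0]
contact_force: [0.7, -0.4, -0.7]
grip_width: 55.8
finger_force: 20.0
```

Emit:
servo_tool(motion=[[0,0,0.1,0,0,0],[0,0,0,0,0,0]])

```text
t: 27.45
tool_pos: [626.9, 197.2, -15.0]
orientation: [-0.0, 0.754, -0.657, 0.0]
contact_force: [-1.2, -0.9, 2.9]
grip_width: 56.0
finger_force: 20.0
```

Emit:
servo_tool(motion=[[0,0,0,0,0,0],[0,0,0,0,0,0],[0,0,0,0,0,0],[0,0,-0.5,0,0,0],[0,0,-1.5,0,0,0],[0,0,-2.5,0,0,0],[0,0,-3,0,0,0],[0,0,-1,0,0,0],[0,0,0,0,0,0]], fingers=6.8)

```text
t: 28.35
tool_pos: [628.3, 197.9, 72.9]
orientation: [-0.002, 0.754, -0.657, 0.001]
contact_force: [-0.5, -0.7, -1.7]
grip_width: 67.6
finger_force: 0.0
```

```bash
python3 -c "
from h import *
go(456,-58.5,60,29)"
```

```text
shift [23.06 20.57  1.15] turn -21.2 ya -172.2 t 28.4 q1,q6 [ 0.6  -0.46] tilt 0.28 width 67.6
```

Emit:
servo_tool(motion=[[2.3,2.06,0,0,0,0],[2.3,2.06,0,0,0,0],[2.3,2.06,0,0,0,0],[2.3,2.06,0,0,0,0],[2.3,2.06,0,0,0,0],[2.3,2.06,0,0,0,0],[2.3,2.06,0,0,0,0],[2.3,2.06,0,0,0,0],[2.3,2.06,0,0,0,0],[2.3,2.06,0,0,0,0]])

```text
t: 29.35
tool_pos: [452.4, -59.8, 69.0]
orientation: [0.0, 0.754, -0.657, -0.0]
contact_force: [-0.3, -0.7, 0.4]
grip_width: 68.2
finger_force: 0.0
```

Emit:
servo_tool(motion=[[0,0,1,0,0,-7.1],[0,0,1,0,0,-7.1],[0,0,1,0,0,-7],[0,0,0,0,0,0],[0,0,0,0,0,0]])

```text
t: 29.85
tool_pos: [453.6, -58.9, 39.4]
orientation: [0.0, 0.861, -0.509, -0.0]
contact_force: [-0.4, -0.3, 0.4]
grip_width: 68.4
finger_force: 0.0
```

```bash
python3 -c "
from h import *
go(456,-58.5,-22,29)"
```

```text
shift [ 0.08 -0.24  6.14] turn -0.2 ya -151.2 t 29.9 q1,q6 [0.3 0.2] tilt 0.08 width 68.4
```

Emit:
servo_tool(motion=[[0.1,-0.24,1,0,0,0],[0,0,1.5,0,0,0],[0,0,1.7,0,0,0],[0,0,1.2,0,0,0],[0,0,0.8,0,0,0],[0,0,0,0,0,0]])

```text
t: 30.45
tool_pos: [456.0, -58.7, -23.4]
orientation: [0.001, 0.861, -0.508, -0.001]
contact_force: [-0.1, 0.4, -0.3]
grip_width: 68.3
finger_force: 0.0
```

Emit:
servo_tool(motion=[[0,0,0,0,0,0],[0,0,0,0,0,0],[0,0,0,0,0,0],[0,0,0,0,0,0],[0,0,0,0,0,0],[0,0,0,0,0,0]], fingers=3, squeeze=20)

```text
t: 31.05
tool_pos: [456.9, -58.5, -21.9]
orientation: [-0.0, 0.862, -0.507, 0.0]
contact_force: [-1.2, 0.4, 5.3]
grip_width: 39.7
finger_force: 20.0
```

Emit:
servo_tool(motion=[[0,0,-1,0,0,0],[0,0,-1.5,0,0,0],[0,0,-2,0,0,0],[0,0,-1.5,0,0,0],[0,0,0,0,0,0]])

```text
t: 31.55
tool_pos: [458.3, -58.1, 40.1]
orientation: [-0.001, 0.862, -0.507, 0.002]
contact_force: [0.1, -0.5, -1.1]
grip_width: 39.7
finger_force: 20.0
```

```bash
python3 -c "
from h import *
go(615.9,-156.2,40,-2.3)"
```

```text
shift [16.23 -9.02  0.06] turn 31.4 ya -150.9 t 31.6 q1,q6 [0.3 0.2] tilt 0.25 width 39.7
```

Emit:
servo_tool(motion=[[2.7,-1.5,0,0,0,0],[2.7,-1.5,0,0,0,0],[2.7,-1.5,0,0,0,0],[2.7,-1.5,0,0,0,0],[2.7,-1.5,0,0,0,0],[2.7,-1.5,0,0,0,0],[0,0,0.5,0,0,7.9],[0,0,0.5,0,0,7.9],[0,0,0.5,0,0,7.8],[0,0,0.5,0,0,7.8]])

```text
t: 32.55
tool_pos: [613.4, -156.6, 16.7]
orientation: [-0.0, -0.69, 0.724, 0.001]
contact_force: [0.0, 0.0, 0.7]
grip_width: 39.9
finger_force: 20.0
```

Emit:
servo_tool(motion=[[0,0,0,0,0,0],[0,0,0,0,0,0]])

```text
t: 32.75
tool_pos: [613.6, -156.5, 17.3]
orientation: [-0.0, -0.694, 0.72, 0.0]
contact_force: [0.2, 0.8, 0.2]
grip_width: 39.8
finger_force: 20.0
```

```bash
python3 -c "
from h import *
go(615.9,-156.2,-17,-2.3)"
```

```text
shift [-0.04 -0.23  3.43] turn 0.2 ya 177.9 t 32.8 q1,q6 [ 0.06 -0.1 ] tilt 0.05 width 39.8
```

Emit:
servo_tool(motion=[[0,-0.23,0.8,0,0,0],[0,0,1,0,0,0],[0,0,0.8,0,0,0],[0,0,0.4,0,0,0],[0,0,0.3,0,0,0],[0,0,0,0,0,0]])

```text
t: 33.35
tool_pos: [615.9, -156.6, -15.9]
orientation: [-0.0, -0.692, 0.722, 0.0]
contact_force: [-0.1, -0.3, -0.8]
grip_width: 39.6
finger_force: 20.0
```

Emit:
servo_tool(motion=[[0,0,0.1,0,0,0],[0,0,0,0,0,0]])

```text
t: 33.55
tool_pos: [616.4, -156.6, -16.1]
orientation: [0.0, -0.692, 0.722, -0.0]
contact_force: [-0.2, 0.2, -0.5]
grip_width: 40.0
finger_force: 20.0
```

Emit:
servo_tool(motion=[[0,0,0.1,0,0,0],[0,0,0,0,0,0]])

```text
t: 33.75
tool_pos: [616.3, -156.6, -17.2]
orientation: [0.0, -0.692, 0.722, -0.0]
contact_force: [0.1, -0.2, 0.3]
grip_width: 39.8
finger_force: 20.0
```

Emit:
servo_tool(motion=[[0,0,0.1,0,0,0],[0,0,0,0,0,0]])

```text
t: 33.95
tool_pos: [616.2, -156.6, -18.4]
orientation: [0.0, -0.692, 0.722, 0.0]
contact_force: [-0.9, 0.8, -1.0]
grip_width: 39.7
finger_force: 20.0
```

Emit:
servo_tool(motion=[[0,0,0.1,0,0,0],[0,0,0,0,0,0]])

```text
t: 34.15
tool_pos: [616.3, -156.6, -18.9]
orientation: [0.0, -0.692, 0.722, -0.0]
contact_force: [-1.9, -0.1, 4.3]
grip_width: 39.4
finger_force: 20.0
```

Contact. Release, then the short heat sink (closing line at 39°).

Emit:
servo_tool(motion=[[0,0,0,0,0,0],[0,0,0,0,0,0],[0,0,0,0,0,0],[0,0,-0.5,0,0,0],[0,0,-1.5,0,0,0],[0,0,-2.5,0,0,0],[0,0,-2.5,0,0,0],[0,0,0,0,0,0]], fingers=5.2)

```text
t: 34.95
tool_pos: [618.9, -156.8, 54.9]
orientation: [0.002, -0.693, 0.721, -0.002]
contact_force: [0.7, 0.9, 0.1]
grip_width: 51.9
finger_force: 0.0
```

```bash
python3 -c "
from h import *
go(436.8,-319.3,50,39.1)"
```

```text
shift [16.97 17.54  0.38] turn -41.4 ya 177.7 t 35.0 q1,q6 [ 0.06 -0.1 ] tilt 0.37 width 51.9
```

Emit:
servo_tool(motion=[[2.12,2.19,0,0,0,0],[2.12,2.19,0,0,0,0],[2.12,2.19,0,0,0,0],[2.12,2.19,0,0,0,0],[2.12,2.19,0,0,0,0],[2.12,2.19,0,0,0,0],[2.12,2.19,0,0,0,0],[2.12,2.19,0,0,0,0]], fingers=6.2)

```text
t: 35.75
tool_pos: [433.1, -319.4, 50.6]
orientation: [0.0, -0.692, 0.722, 0.0]
contact_force: [0.9, -0.5, 0.0]
grip_width: 62.0
finger_force: 0.0
```

Emit:
servo_tool(motion=[[0,0,0,0,0,-8.3],[0,0,0,0,0,-8.3],[0,0,0,0,0,-8.3],[0,0,0,0,0,-8.3],[0,0,0,0,0,-8.2],[0,0,1,0,0,0],[0,0,0,0,0,0]])

```text
t: 36.45
tool_pos: [433.1, -318.3, 39.1]
orientation: [-0.0, 0.902, -0.432, -0.001]
contact_force: [0.5, 0.3, 0.1]
grip_width: 62.1
finger_force: 0.0
```

```bash
python3 -c "
from h import *
go(436.8,-319.3,-21.5,39.1)"
```

```text
shift [ 0.32 -0.23  6.06] turn -0.3 ya -141.2 t 36.5 q1,q6 [-0.27  0.95] tilt 0.13 width 62.1
```

Emit:
servo_tool(motion=[[0.3,-0.23,1,0,0,0],[0,0,1.5,0,0,0],[0,0,1.7,0,0,0],[0,0,1.1,0,0,0],[0,0,0.7,0,0,0],[0,0,0,0,0,0]])

```text
t: 37.05
tool_pos: [437.2, -319.5, -20.5]
orientation: [0.0, 0.903, -0.431, -0.001]
contact_force: [-0.4, 0.5, -0.0]
grip_width: 62.0
finger_force: 0.0
```

Emit:
servo_tool(motion=[[0,0,0,0,0,0],[0,0,0,0,0,0],[0,0,0,0,0,0],[0,0,0,0,0,0],[0,0,0,0,0,0],[0,0,0,0,0,0]], fingers=1.8, squeeze=20)

```text
t: 37.65
tool_pos: [437.9, -319.8, -19.0]
orientation: [0.0, 0.903, -0.43, 0.0]
contact_force: [-1.2, -0.2, 2.6]
grip_width: 27.9
finger_force: 20.0
```

Emit:
servo_tool(motion=[[0,0,-1,0,0,0],[0,0,-1.5,0,0,0],[0,0,-2,0,0,0],[0,0,-1.5,0,0,0],[0,0,0,0,0,0]])

```text
t: 38.15
tool_pos: [439.5, -320.3, 43.3]
orientation: [-0.0, 0.903, -0.43, 0.002]
contact_force: [-0.2, -0.2, -0.1]
grip_width: 27.6
finger_force: 20.0
```

```bash
python3 -c "
from h import *
go(613.1,-224.2,40,-2.3)"
```

```text
shift [  3.47 -19.54   0.39] turn 41.3 ya -141.0 t 38.1 q1,q6 [-0.27  0.95] tilt 0.25 width 27.6
```

Emit:
servo_tool(motion=[[0.5,-2.8,0,0,0,0],[0.5,-2.8,0,0,0,0],[0.5,-2.8,0,0,0,0],[0.5,-2.8,0,0,0,0],[0.5,-2.8,0,0,0,0],[0.5,-2.8,0,0,0,0],[0.5,-2.75,0,0,0,0],[0,0,0,0,0,8.3],[0,0,0,0,0,8.3],[0,0,0,0,0,8.3]])

```text
t: 39.15
tool_pos: [611.4, -223.3, 39.7]
orientation: [0.0, 0.787, -0.617, -0.001]
contact_force: [0.2, 0.2, -0.0]
grip_width: 27.7
finger_force: 20.0
```

Emit:
servo_tool(motion=[[0,0,1,0,0,8.2],[0,0,1,0,0,8.2],[0,0,0,0,0,0],[0,0,0,0,0,0]])

```text
t: 39.55
tool_pos: [611.4, -223.8, 20.3]
orientation: [-0.0, -0.694, 0.72, 0.0]
contact_force: [0.4, -0.0, -0.2]
grip_width: 27.5
finger_force: 20.0
```

```bash
python3 -c "
from h import *
go(613.1,-224.2,-14,-2.3)"
```

```text
shift [ 0.04 -0.17  3.43] turn 0.3 ya 178.0 t 39.5 q1,q6 [-0.05  0.02] tilt 0.06 width 27.5
```

Emit:
servo_tool(motion=[[0,-0.17,0.8,0,0,0],[0,0,1,0,0,0],[0,0,0.8,0,0,0],[0,0,0.5,0,0,0],[0,0,0.3,0,0,0],[0,0,0,0,0,0]])

```text
t: 40.15
tool_pos: [613.1, -223.8, -14.0]
orientation: [-0.0, -0.693, 0.721, 0.0]
contact_force: [-0.3, -0.4, -1.1]
grip_width: 27.8
finger_force: 20.0
```

Emit:
servo_tool(motion=[[0,0,0.1,0,0,0],[0,0,0,0,0,0]])

```text
t: 40.35
tool_pos: [613.6, -223.8, -14.1]
orientation: [0.0, -0.693, 0.721, -0.0]
contact_force: [0.7, 0.2, -0.1]
grip_width: 27.7
finger_force: 20.0
```

Emit:
servo_tool(motion=[[0,0,0.1,0,0,0],[0,0,0,0,0,0]])

```text
t: 40.55
tool_pos: [613.5, -223.8, -15.2]
orientation: [0.0, -0.693, 0.721, -0.0]
contact_force: [-0.3, 0.2, -0.6]
grip_width: 27.8
finger_force: 20.0
```

Expected touchdown is about -16.

Emit:
servo_tool(motion=[[0,0,0.1,0,0,0],[0,0,0,0,0,0]])

```text
t: 40.75
tool_pos: [613.6, -223.9, -15.9]
orientation: [0.0, -0.693, 0.721, -0.0]
contact_force: [-0.4, 0.6, 1.5]
grip_width: 27.6
finger_force: 20.0
```

Contact. Release, lift clear and back away for the final look.

Emit:
servo_tool(motion=[[0,0,0,0,0,0],[0,0,0,0,0,0],[0,0,0,0,0,0],[0,0,-0.5,0,0,0],[0,0,-1.5,0,0,0],[0,0,-2.5,0,0,0],[0,0,-4,0,0,0],[0,0,-4,0,0,0],[0,0,0,0,0,0]], fingers=4)

```text
t: 41.65
tool_pos: [617.6, -224.9, 116.9]
orientation: [0.003, -0.693, 0.721, -0.005]
contact_force: [0.8, -0.8, -0.2]
grip_width: 40.2
finger_force: 0.0
```

Emit:
servo_tool(motion=[[3,2,0,0,0,0],[3,2,0,0,0,0],[3,2,0,0,0,0],[3,2,0,0,0,0],[3,2,0,0,0,0],[3,1.5,0,0,0,0],[3,1.5,0,0,0,0],[3,1,0,0,0,0],[3,1,0,0,0,0],[0,0,0,0,0,0]])

```text
t: 42.65
tool_pos: [451.4, -490.8, 109.6]
orientation: [-0.0, -0.692, 0.722, -0.001]
contact_force: [0.6, 0.8, -0.3]
grip_width: 39.9
finger_force: 0.0
```

```bash
python3 - <<'E'
from h import *
t=read_camera("top"); c=read_camera("side")
a=cv2.resize(t["img"][90:260,120:480,::-1],(792,374),interpolation=cv2.INTER_CUBIC)
b=cv2.resize(c["img"][130:350,140:420,::-1],(283,222),interpolation=cv2.INTER_CUBIC)
v=np.zeros((222,792,3),np.uint8); v[:,:283]=b
v[:,290:]=cv2.resize(c["img"][135:200,285:432,::-1],(502,222),interpolation=cv2.INTER_CUBIC)
cv2.imwrite("pics/end.png",np.vstack([a,v]))
T=lambda o,a,p:[(np.cos(a)*(p[0]-o[0])+np.sin(a)*(p[1]-o[1])),(-np.sin(a)*(p[0]-o[0])+np.cos(a)*(p[1]-o[1]))]
r=np.radians
for n,b,z,s,v,o,an in(("fanL",(238,112,290,168),28,0,60,(625.8,197.1),7.8),("fanS",(384,138,413,171),23,0,60,(614.5,-190.2),-2.3)):
    q=rect(t,b,z,s,v); print(n,q,np.round(T(o,r(an),q[:2]),1))
# bright parts
hsv=cv2.cvtColor(t["img"],cv2.COLOR_RGB2HSV)
for n,b,z,o,an in(("hsL",(142,115,195,180),33,(625.8,197.1),7.8),("jar",(190,115,243,178),45,(625.8,197.1),7.8),("hsS",(415,135,455,175),25,(614.5,-190.2),-2.3)):
    m=((hsv[...,2]>158)&(hsv[...,1]<35)).astype(np.uint8); w=np.zeros_like(m); w[b[1]:b[3],b[0]:b[2]]=m[b[1]:b[3],b[0]:b[2]]
    p=ray(t,np.argwhere(w)[:,::-1],z)[:,:2].astype(np.float32); q=cv2.minAreaRect(p); print(n,np.round(q[0]+q[1],1),np.round(T(o,r(an),q[0]),1))
E
```

```text
fanL [636.5 107.1  64.8  62.    8.8] [ -1.6 -90.6]
fanS [ 615.8 -154.4   43.1   41.3   -3.3] [-0.1 35.8]
hsL [608.3 289.   87.8  68.1] [-4.8 93.5]
jar [631.5 185.8  54.4  74.2] [  4.1 -12. ]
hsS [ 616.6 -224.7   32.5   26.9] [  3.5 -34.4]
```

View pics/end.png

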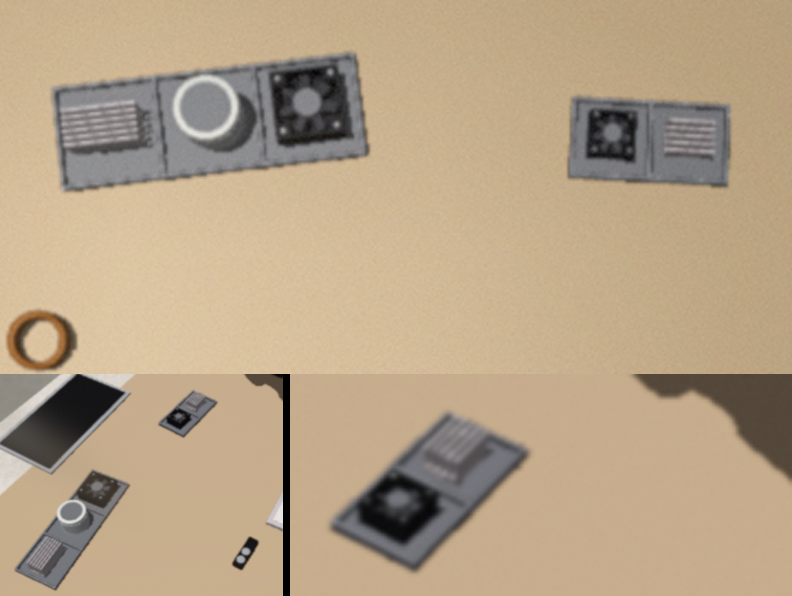

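All five parts sit in the right cells. The heat sink and jar masks took in some mat, so I'll check those two from their visible centres: heat sink ends at (60,125)/(142,125) and jar lid at (206,107) in the crop.

```bash
python3 - <<'E'
from h import *
t=read_camera("top"); a=np.radians(7.8)
for n,p,z in(("hsL left",(61,125),33),("hsL right",(140,124),33),("jar",(206,107),45)):
    q=ray(t,[[120+p[0]/2.2,90+p[1]/2.2]],z)[0,:2]-[625.8,197.1]
    print(n,np.round([np.cos(a)*q[0]+np.sin(a)*q[1],-np.sin(a)*q[0]+np.cos(a)*q[1]],1))
E
```

```text
hsL left [  4.7 121.9]
hsL right [-2.5 54.9]
jar [ 2.3 -4.4]
```

The heat sink spans y 55–122 in its 46–130 cell, and the jar is within 5 mm of its cell's centre. Handing in.

```bash
python3 -c "
from station import *
print(job_done())"
```

```text
the job is handed in; nothing more can be done
None
```

Both kits are made up and handed in at about 43 s: each of the five parts is in its own cell of the right tray, flat and same way up in the last pictures, and I left the tape reel and the pink fan alone.

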